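Load the mortar prism into the ultrasonic jig

ROBOT

A 6-joint arm with a two-finger parallel gripper is mounted at the origin on a cart in front of the work surface, level with it; the furniture and walls round the work are solid. World frame = base frame: x ahead of the robot, y to its left, z up, the work surface at z = 0. Lengths are in mm, angles in degrees, forces in N, time in s.
With the tool pointing down it reaches from about 225 to 725 mm from the base axis. Payload 3.1 kg.
Tool frame: the origin (TCP) lies at the very end of the fingers, on their centre line; the grasp point (between the pads) lies 19 mm behind it; z points along the fingers, y is the line along which they close (so a half turn about z gives the same grasp; the last joint's range is limited). The gripper opens to 85 mm and grips with 20 to 120 N. Pads are 22 mm wide; open, the fingers measure 114 mm over their backs; the gripper's body (76 mm by 85 mm) begins 54 mm behind the grasp point. The pads swing forward as they close: fully open they stand 13 mm farther back than shut.
Start: joints at [58.912, 2.75, 5.684, 92.934, 0, 82.678], TCP at [211.585, 480.468, 231.312] pointing down, gripper open.
Joint ranges: [-166.93, 166.93], [-56.73, 111.36], [-69.38, 81.34], [-121.58, 131.49], [-85.45, 84.26], [-180, 180]. Speed limits (degrees/s): [159.86, 159.86, 180, 180, 180, 180].

INTERFACE

Orientations are given as [roll, pitch, yaw] about the fixed x, y, z axes, in that order (R = Rz(yaw) Ry(pitch) Rx(roll)).
In Python, from rig import sense, get_image, manip, boxes_of gives the robot as it stands.
- The arm moves only by the shell command python3 -m inch 'ROWS' [OPENING]. ROWS is JSON, a list that holds one entry, the list of rows, each a list of 4 numbers: the shift along the tool's x, y, z in m, then the turn about the tool's z in rad. In form: [[[x, y, z, yaw], ...]]. A call has 1 to 8 rows; each row is the pose to reach, as a shift and turn from the pose commanded when the call began, along the tool's axes at that moment; what a row does not reach only later rows make up. A row lasts 1/12 s, in which the tool goes at most 41.7 mm and 7.16 degrees, less where a joint would pass 70% of its speed; a pose out of reach is approached as far as the arm can. A call with a gripper value outside its range is refused whole. OPENING is the finger opening in m, from 0 to 0.0854, set as the call begins (- or left out, the last holds). The fingers move at their own pace and stop on an object; the grip force is fixed at half the most. Time passes only in rows, so rows that repeat a pose let the fingers close. It gives the time, the measured TCP pose, the force, the opening and the grip force at its end, in the units of the state.
- sense(): the state, without advancing time (a new reading comes with each control period).
- get_image(name): name is "scene" or "top" or "wrist"; returns a dict with "color" (400x640x3 uint8, red, green, blue), "range_z" (400x640 float32, mm along the optical axis (not along the pixel's ray), 0 where there is no reading), "camera_matrix" (3x3 intrinsics, pixels), "k1" (the pictures are not rectified: a ray, as slopes to the right and down, at radius r is drawn at 1 + k1 r^2 times it, then the intrinsics apply), "xyz" and "rotation" of the camera in the world. Camera axes: x right, y up, looking along -z (the intrinsics and any distortion apply to the point x, -y, -z); pixel columns grow to the right and rows downward; lengths in mm; the calibration is good to about 2 mm. A picture is of the moment at which its call begins.
- manip.sign_off(): hands the job in; it is judged then, once.
Trained networks look in a picture, given as the dict that the camera call returned (one of the last four; its "shot" number tells which), for a name from the list of things; names that differ only in an ending like _2 or _b are one class to them, and where a whole thing is asked for, a point or a joint stands for the part that bears it (a point fixed in the world has none). Each returns a list of dicts, best first, with "p" (0 to 1); they miss things now and then, are a little off and sometimes report something else, mostly with a low value. They report only what shows in the picture. A call takes as long as a camera call.
- boxes_of(picture, name): "at" ([row, column] in pixels, amid what is visible of it).
The state is a dict: "clock": time; "qpos": joint angles; "joint_velocities": joint speeds; "joint_efforts": joint torques, N m; "eef_pos": TCP position; "tcp_rot": TCP orientation; "contact_force": force on the tool from outside, world axes, zero at the start; "wrist_torque": the same for the moment, N m; "grip_width": opening from 0.0 (shut) to 1.0 (fully open); "finger_force": force on a finger pad.
Only numpy, scipy, OpenCV 4.12 (cv2) and the standard library are available. Lean on these libraries where they do the work, as an engineer would, in place of code of your own. Each camera call takes 0.05 s, during which the arm holds its last target. There are 200 camera calls.

TASK

Set the mortar prism up for an ultrasonic reading without picking it up: sliding it on the worktop with pushes of the fingertips, angle its right end in past the front post and under the bridge, then push its left end in until it lies flat along the jig's fence between the two transducers. Then push the sliding transducer by its ear up to the prism, so that both transducer faces touch the prism's ends and it still lies along the fence. Push gently, keep the prism flat on the worktop, leave the other things on the bench where they are, and take the fingers away.

Things in the scene. Friction and masses are not known exactly. Their poses are not given: they have to be found in the camera images.
- jig: Fixed metal jig on the worktop, 0.44 m long, at most 63 mm high, no floor. Frame: x away from the robot, square to the fence; y left along the fence; z up. Origin on the worktop where the fence's front face (plane x=0) meets the plane of the fixed left transducer's face (y=0). The prism's home: centre at x=-20, y=-80 mm. Jig coordinates are meant below.
- fence (a point): Middle of the front face (looks to the robot) of the aluminium fence, jig x=0, y=-80 mm, 20 mm above the worktop. The fence is 35 mm high from y=-5 to -155 mm; it stands on a rail 10 mm high from y=+100 to -345 mm whose front face is also at x=0.
- fixed_face (a point): Point on the flat face (looks to the right, -y) of the fixed left transducer, at jig x=-20, y=0 mm, 20 mm above the worktop. Black barrel, diameter 49 mm, lying along y, axis at x=-20, z=29 mm, from y=0 to +46 mm, cable end behind it to +97 mm; clamp ring of 57 mm diameter round it at y=18 to 34 mm (front at x=-48.5 mm).
- post_foot (a point): Foot of the front post: upright steel rod, diameter 12 mm, at jig x=-68, y=-120 mm. It carries the front end of a bridge bar, 16 mm wide, that crosses the bay to behind the fence; underside 50 mm, top 63 mm above the worktop. Free: 62 mm between post and fence, 114 mm between post and the plane of the fixed face.
- prism: Mortar test prism of bare grey mortar, 40 x 160 x 40 mm, about 0.55 kg, lying on the worktop in front of the jig's left half. Origin: centre of its underside; y along its length (its +y end is its left end as seen from the robot), z up. Yaw 0 relative to the jig means parallel to the fence; a positive relative yaw means that its right end is nearer the fence than its left end.
- prism_right (a point): Centre of the prism's right end face (at y=-80 mm, z=20 mm in the prism's frame).
- prism_left (a point): Centre of the prism's left end face (at y=+80 mm, z=20 mm in the prism's frame).
- receiver (a joint): Travel (m) of the sliding transducer along the rail towards the prism (+y of the jig): 0 = fully back, face at jig y=-205 mm; the face is at jig y=-205 mm + travel, so 0.045 = touching a prism that touches the fixed transducer; stop at 0.060. It stays where it is left; friction about 1.5 N.
- receiver_face (a point): Point on the flat face of the sliding transducer (same barrel of 49 mm, face looks to +y of the jig), at jig x=-20 mm, 20 mm above the worktop; moves with the slide.
- receiver_ear (a point): Centre of the push side (looks to -y of the jig) of the ear of the sliding transducer: a dark upright plate in front of the barrel, 10 mm thick, from x=-80 to -48 mm in the jig frame and z=8 to 52 mm. This point is at jig x=-66 mm, 31 mm behind the receiver's face, 30 mm above the worktop. Push here towards +y of the jig.
- calibration_rod: Bystander: cream cylinder lying on its side, diameter 48, length 100 mm along its y; origin under its middle.
- gold_jar: Bystander: squat jar with brass-coloured lid, diameter 60, height 69 mm; origin under its middle.
- marker: Bystander: white marker pen with black cap, 134 mm long, lying flat; origin under its middle.
- tamper: Bystander: hard-wood bar 25 x 150 x 13 mm lying flat; origin under its middle.

How it is judged:
By the outcome, as a careful person would: the job done as asked, in the order asked, and still so for the second after the job is handed in, with the robot touching nothing.
It also fails if it takes over 72 s, if anything falls off the work surface, if the arm or the gripper's body presses on something with over 40 N, if the wrist force passes 120 N, or if a joint passes its speed limit or range.

## Working session

There is one attempt and no reset: what is moved stays moved. The work goes in short steps, Python scripts to look and compute and a shell command to move; the robot and the scene stay as the last step left them, time stands still between calls to the robot, and variables do not carry over. Pictures are saved under pics/ and viewed, at most 13 in all, crops included, and the job is handed in when it is done.

```bash
ls; mkdir -p pics; cat > h.py <<'E'
import numpy as np, cv2
from rig import sense, get_image, manip, boxes_of
def cloud(im):
    K=np.array(im["camera_matrix"],float); h,w=im["range_z"].shape
    v,u=np.mgrid[0:h,0:w].astype(np.float64)
    p=np.stack([u,v],-1).reshape(-1,1,2)
    n=cv2.undistortPoints(p,K,np.array([im["k1"],0,0,0,0.])).reshape(h,w,2)
    z=im["range_z"].astype(float)
    c=np.stack([n[...,0]*z,-n[...,1]*z,-z],-1)
    P=c@np.array(im["rotation"]).T+np.array(im["xyz"])
    P[z<=0]=np.nan
    return P
def save(im,n): cv2.imwrite("pics/"+n,im["color"][...,::-1])
E
python3 - <<'E'
from h import *
s=sense();print(s)
for n in["top","scene"]:
    im=get_image(n);save(im,n+"0.png");P=cloud(im);np.save(n+"0.npy",P)
    print(n,im["xyz"],im["rotation"],im["k1"])
    for o in["jig","prism","prism_right","prism_left","receiver","receiver_ear","receiver_face","post_foot","fence","fixed_face","calibration_rod","gold_jar","marker","tamper"]:
        try:
            for d in boxes_of(im,o)[:2]:
                r,c=[int(round(x)) for x in d["at"]];print(o,round(d["p"],2),r,c,np.round(P[r,c]))
        except Exception as e: print(o,e)
E
```

```text
pics
{'clock': 0.0, 'qpos': array([ 5.89105172e+01,  2.79482165e+00,  5.58754889e+00,  9.29329691e+01,
       -1.54807610e-03,  8.26777610e+01]), 'joint_velocities': array([-0.0751557 , -0.03647187, -0.04882962, -0.07367776, -0.00783396,
       -0.01574194]), 'joint_efforts': array([ 6.11069172e-04, -3.38779950e+01,  3.20016146e+01,  1.98519701e-02,
       -7.83562791e-05,  4.58525591e-06]), 'eef_pos': array([211.27471804, 479.91972386, 230.06409491]), 'tcp_rot': array([-1.79860705e+02, -1.63383031e-02,  1.56232738e+02]), 'contact_force': array([-0.54492316,  0.40488479, -0.16671342]), 'wrist_torque': array([-0.02601243, -0.01160873,  0.04718605]), 'finger_force': 0.0, 'grip_width': 1.0007485920261743}Traceback (most recent call last):
  File "<stdin>", line 4, in <module>
  File "h.py", line 10, in cloud
    P=c@np.array(im["rotation"]).T+np.array(im["xyz"])
      ~~~~~~~~~~~~~~~~~~~~~~~~~~~~^~~~~~~~~~~~~~~~~~~~
ValueError: operands could not be broadcast together with shapes (400,640) (3,)
```

```bash
sed -i 's/    P=c@.*/    R=np.array(im["rotation"],float)\n    if R.shape==(3,): R=Rotation.from_euler("xyz",R,degrees=True).as_matrix()\n    P=c@R.T+np.array(im["xyz"])/; 1a from scipy.spatial.transform import Rotation' h.py
python3 - <<'E'
from h import *
for n in["top","scene"]:
    im=get_image(n);save(im,n+"0.png");P=cloud(im);np.save(n+"0.npy",P)
    print(n,im["xyz"],im["rotation"],im["k1"],im["camera_matrix"])
    for o in["jig","prism","prism_right","prism_left","receiver","receiver_ear","receiver_face","post_foot","fence","fixed_face","calibration_rod","gold_jar","marker","tamper"]:
        try:
            for d in boxes_of(im,o)[:2]:
                r,c=[int(round(x)) for x in d["at"]];print(o,round(d["p"],2),r,c,np.round(P[r,c]))
        except Exception as e: print(o,e)
E
```

```text
top [ 389.74216301   26.17435043 1070.94714846] [  6.0040558   -0.89468885 -88.71815748] -0.009363889259271181 [[395.24807956   0.         320.46416752]
 [  0.         395.24807956 201.60780422]
 [  0.           0.           1.        ]]
jig 0.65 154 322 [622.  12.  57.]
prism 0.64 208 273 [479. 136.  40.]
prism_right 0.41 224 388 [ 444. -164.   47.]
prism_left 0.94 208 274 [479. 134.  39.]
prism_left 0.49 156 361 [619. -91.  56.]
receiver_ear 0.78 154 359 [624. -85.  58.]
receiver_face 0.8 156 359 [619. -85.  57.]
receiver_face 0.58 208 277 [479. 126.  38.]
post_foot 0.73 150 324 [638.   6.  33.]
fence 0.58 153 322 [624.  12.  58.]
fixed_face 0.87 153 322 [624.  12.  58.]
fixed_face 0.34 209 273 [476. 136.  38.]
calibration_rod 0.71 223 388 [ 446. -164.   47.]
gold_jar 0.93 215 437 [ 468. -286.   69.]
gold_jar 0.34 154 360 [625. -88.  56.]
marker 0.75 265 209 [326. 302.  15.]
marker 0.52 153 362 [628. -93.  55.]
tamper 0.62 209 274 [476. 134.  39.]
tamper 0.6 148 200 [641. 344.   9.]
scene [ -51.01649069 -872.99265696  691.21725894] [ 58.73242197   0.06251579 -31.32545937] -0.08492262342707337 [[455.27432033   0.         316.21163153]
 [  0.         455.27432033 191.37961898]
 [  0.           0.           1.        ]]
jig 0.69 196 368 [634. -24.  19.]
prism 0.92 188 292 [460.  98.  37.]
prism 0.19 207 381 [ 610. -112.   40.]
prism_right 0.91 189 289 [453. 104.  33.]
prism_left 0.95 188 292 [460.  98.  37.]
receiver 0.87 209 378 [ 602. -109.   35.]
receiver_ear 0.98 206 380 [ 608. -109.   42.]
receiver_face 0.62 207 380 [ 606. -112.   41.]
post_foot 0.82 196 370 [649. -15.  10.]
fence 0.83 197 369 [640. -21.  13.]
fixed_face 0.68 194 366 [637. -12.  19.]
fixed_face 0.61 206 379 [ 605. -108.   43.]
calibration_rod 0.84 243 337 [ 427. -180.   40.]
calibration_rod 0.56 189 292 [457.  93.  38.]
gold_jar 0.58 270 386 [ 449. -330.   60.]
tamper 0.54 153 303 [625. 325.   8.]
```

View pics/top0.png

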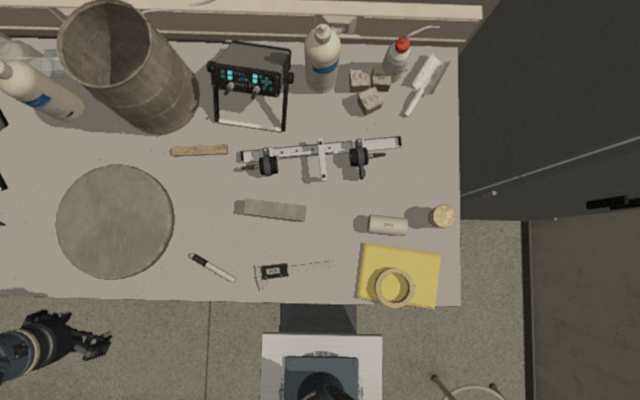

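View pics/scene0.png

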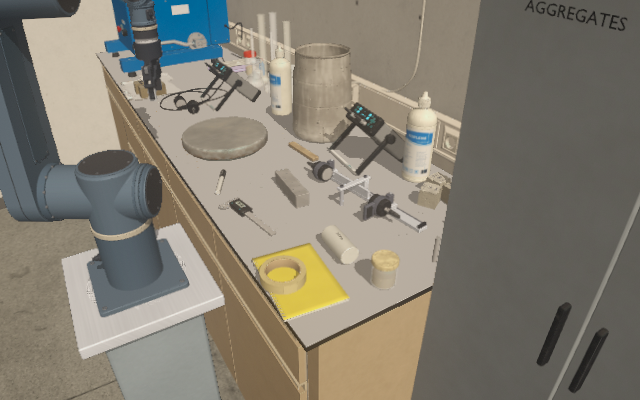

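```bash
python3 - <<'E'
from h import *
im=get_image("top");P=cloud(im)
c=im["color"].astype(int)
big=cv2.resize(im["color"][110:250,220:420,::-1],None,fx=4,fy=4,interpolation=cv2.INTER_CUBIC);cv2.imwrite("pics/topc.png",big)
x,y,z=P[...,0],P[...,1],P[...,2]
print("table z",np.nanmedian(z[(x>350)&(x<560)&(y>-100)&(y<250)]))
m=(abs(z-40)<6)&(x>430)&(x<530)&(y>40)&(y<230)
r=cv2.minAreaRect(np.float32(np.c_[x[m],y[m]]));print("prism",m.sum(),r,x[m].mean(),y[m].mean())
# bridge
m=(z>45)&(x>560)&(x<720)&(y>-40)&(y<60)
print("bridge",m.sum(),cv2.minAreaRect(np.float32(np.c_[x[m],y[m]])),np.median(z[m]),x[m].mean(),y[m].mean())
for nm,a,b in(("left",100,200),("recv",-140,-50)):
    m=(z>20)&(x>570)&(x<700)&(y>a)&(y<b)
    print(nm,m.sum(),np.round([x[m].min(),x[m].max(),y[m].min(),y[m].max(),z[m].max()]))
    for yy in range(a,b,6):
        q=m&(abs(y-yy)<3)
        if q.sum():print(yy,q.sum(),np.round([x[q].min(),x[q].max(),z[q].max()]))
E
```

```text
table z -0.9813372491303198
prism 926 ((475.77301025390625, 133.23660278320312), (160.0487518310547, 40.21232223510742), 84.2802734375) 475.54222972442284 132.87813652672733
bridge 251 ((613.8157958984375, 12.427522659301758), (108.03325653076172, 16.108808517456055), 6.915013313293457) 57.16675077659852 613.3994851273931 12.379091930117715
left 505 [570. 643. 102. 199.  60.]
100 4 [621. 628.  38.]
106 8 [620. 628.  36.]
112 9 [619. 628.  34.]
118 11 [619. 627.  37.]
124 8 [618. 624.  36.]
130 31 [572. 624.  55.]
136 42 [573. 620.  56.]
142 46 [571. 616.  56.]
148 56 [571. 643.  57.]
154 78 [570. 642.  60.]
160 56 [570. 636.  60.]
166 53 [570. 635.  59.]
172 43 [571. 635.  56.]
178 26 [583. 642.  54.]
184 10 [585. 596.  34.]
190 9 [585. 596.  38.]
196 12 [582. 596.  38.]
recv 550 [ 570.  674. -139.  -61.   60.]
-140 5 [625. 634.  34.]
-134 10 [624. 634.  38.]
-128 12 [623. 634.  37.]
-122 11 [623. 633.  38.]
-116 8 [623. 634.  37.]
-110 20 [604. 638.  51.]
-104 46 [572. 657.  57.]
-98 65 [570. 674.  59.]
-92 87 [570. 666.  60.]
-86 72 [588. 666.  60.]
-80 70 [599. 671.  57.]
-74 58 [598. 671.  57.]
-68 62 [598. 670.  54.]
-62 24 [611. 645.  55.]
```

View pics/topc.png

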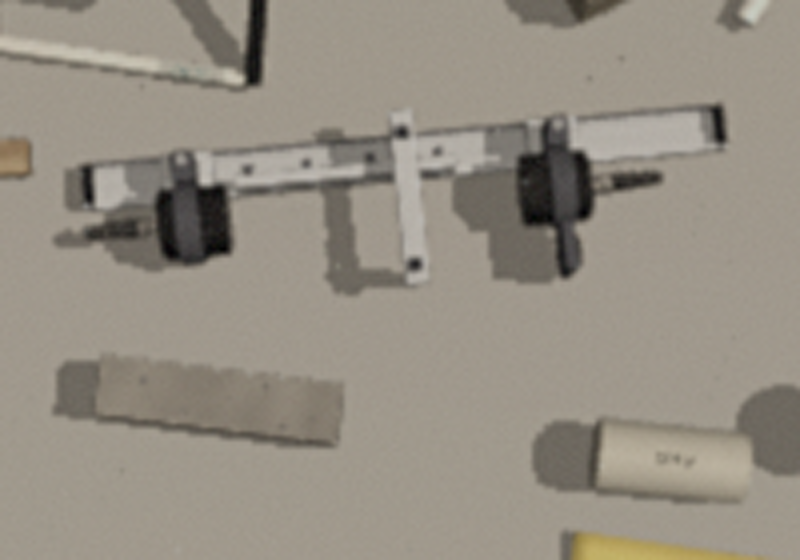

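The top view shows the jig's rail slightly angled (left end nearer the robot). The bridge is at crop x≈405, the receiver and its ear at (560,190), and the prism at (220,400) with its right end swung away from the fence. Next I move over the scene, aligned with the jig, for a closer look.

```bash
T='[-0.2,-0.17,0,-0.529]'; python3 -m inch '[[[-0.2,-0.17,0,-0.529],[-0.2,-0.17,0,-0.529],[-0.2,-0.17,0,-0.529],[-0.2,-0.17,0,-0.529],[-0.2,-0.17,0,-0.529],[-0.2,-0.17,0,-0.529],[-0.2,-0.17,0,-0.529],[-0.2,-0.17,0,-0.529]]]' 0
python3 -m inch '[[[-0.07,-0.214,-0.05,0],[-0.07,-0.214,-0.05,0],[-0.07,-0.214,-0.05,0],[-0.07,-0.214,-0.05,0],[-0.07,-0.214,-0.05,0],[-0.07,-0.214,-0.05,0],[-0.07,-0.214,-0.05,0],[-0.07,-0.214,-0.05,0]]]'
python3 - <<'E'
from h import *
im=get_image("wrist");save(im,"w1.png");P=cloud(im);np.save("w1.npy",P)
print(im["xyz"],im["rotation"]);s=sense();print(s["clock"],s["eef_pos"],s["tcp_rot"],s["contact_force"])
E
```

```text
clock: 2.27
eef_pos: [328.1, 240.3, 231.6]
tcp_rot: [-179.9, 0.1, -173.9]
contact_force: [0.7, 1.0, 0.3]
grip_width: -0.001
finger_force: 0.0
clock: 2.93
eef_pos: [420.5, 39.2, 281.4]
tcp_rot: [180.0, 0.0, -173.6]
contact_force: [-0.2, -0.2, -1.0]
grip_width: 0.0
finger_force: 0.0
[344.54892006  30.00928548 424.15157955] [-1.75942175e+01 -3.95340354e-02  9.64325304e+01]
2.9833 [419.96110712  40.02416503 281.23090072] [ 1.79948339e+02 -2.51158327e-02 -1.73498546e+02] [0.74742928 0.25005335 0.15836024]
```

View pics/w1.png

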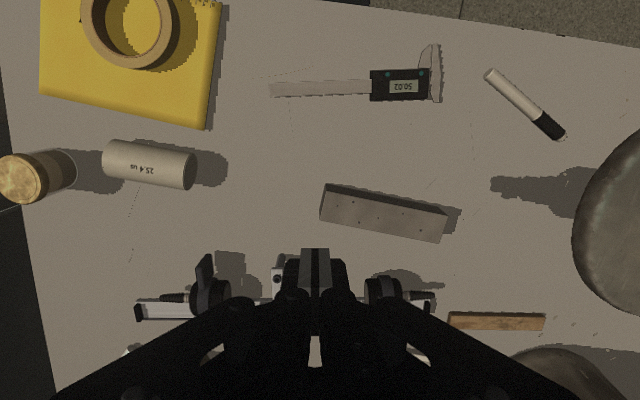

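The wrist view shows the prism at (384,213), and the fingers hide the jig at (280,280). I'll go 140 mm forward and measure the jig from there.

```bash
python3 -m inch '[[[-0.14,0,0,0],[-0.14,0,0,0],[-0.14,0,0,0],[-0.14,0,0,0],[-0.14,0,0,0]]]'
python3 - <<'E'
from h import *
P=np.load("w1.npy");x,y,z=P[...,0],P[...,1],P[...,2]
def rect(m): return cv2.minAreaRect(np.float32(np.c_[x[m],y[m]])),int(m.sum())
print("table",np.nanmedian(z[(x>350)&(x<420)]))
m=(abs(z-40)<5)&(x>430)&(x<530)&(y>40)&(y<230);print("prism",rect(m),np.median(z[m]))
for i in range(5): im=get_image("wrist")
im=get_image("wrist");save(im,"w2.png");P=cloud(im);np.save("w2.npy",P)
x,y,z=P[...,0],P[...,1],P[...,2]
print("table",np.nanmedian(z[(x>350)&(x<560)]))
m=(abs(z-40)<5)&(x>430)&(x<530)&(y>40)&(y<230);print("prism",rect(m),np.median(z[m]))
print(sense()["eef_pos"])
E
```

```text
clock: 3.4
eef_pos: [560.9, 58.0, 278.1]
tcp_rot: [179.9, -0.2, -173.3]
contact_force: [-1.2, 0.6, -0.6]
grip_width: 0.0
finger_force: 0.0
table 48.491496265285974
prism (((475.51934814453125, 132.67135620117188), (159.4170379638672, 40.53776931762695), 84.32157897949219), 3814) 40.15499898907777
table 0.5354808991593245
prism (((476.2110290527344, 133.13238525390625), (160.1732177734375, 40.87110137939453), 84.56425476074219), 5042) 40.13387709500327
[558.03904758  56.15993665 282.47869169]
```

View pics/w2.png

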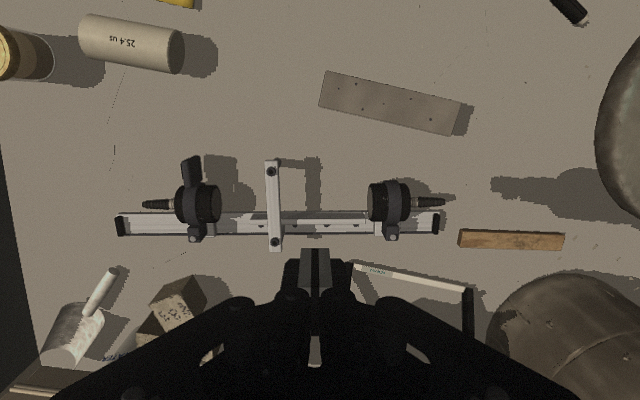

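Clear view: jig with left barrel face at (368,203), receiver face at (221,203), ear at (192,172), and bridge front end at (271,163).

```bash
python3 - <<'E'
from h import *
P=np.load("w2.npy");x,y,z=P[...,0],P[...,1],P[...,2]
v,u=np.mgrid[0:400,0:640]
def rect(m): return cv2.minAreaRect(np.float32(np.c_[x[m],y[m]])),int(m.sum())
m=(z>52)&(u>258)&(u<290)&(v>150)&(v<255)
print("bridge",rect(m),np.median(z[m]))
# rail: z 6..14, both ends; front (min x) per y bin
m=(z>6)&(z<14)&(v>205)&(v<240)
pts=[]
for yy in np.arange(-190,220,4):
    q=m&(abs(y-yy)<2)
    if q.sum()>3: pts.append((yy,x[q].min(),x[q].max()))
pts=np.array(pts)
for k in (1,2):
    a=pts[:,[0,k]];
    l=cv2.fitLine(np.float32(a),cv2.DIST_HUBER,0,.01,.01).ravel();print("rail",k,l, np.degrees(np.arctan(l[1]/l[0])),"x at y=0",l[3]-l[2]*l[1]/l[0])
m=(z>31)&(z<39)&(u>225)&(u<365)&(v>205)&(v<240);print("fence top",rect(m),np.median(z[m]))
for nm,u0,u1 in(("fix",362,412),("rec",176,224)):
    m=(z>40)&(u>u0)&(u<u1)&(v>175)&(v<225)
    th=np.radians(6.5);jy=-x*np.sin(th)+y*np.cos(th);jx=x*np.cos(th)+y*np.sin(th)
    print(nm,"jy raw",np.percentile(jy[m],[0,1,5,95,99,100]),"jx",np.percentile(jx[m],[0,1,50,99,100]))
m=(z>44)&(u>178)&(u<204)&(v>150)&(v<180);print("ear",rect(m))
E
```

```text
bridge (((609.7089233398438, 11.736244201660156), (114.92184448242188, 16.27203941345215), 7.295608997344971), 1251) 58.114429964567194
rail 1 [ 9.9212104e-01 -1.2528287e-01 -2.0799999e+01  6.3655933e+02] -7.197091 x at y=0 633.93274
rail 2 [ 9.9207652e-01 -1.2563528e-01  8.5927677e+00  6.6447601e+02] -7.2174435 x at y=0 665.5642
fence top (((639.5099487304688, 54.98637390136719), (25.742130279541016, 148.71275329589844), 7.209311485290527), 674) 34.92509929361327
fix jy raw [ 62.10076583  62.33711759  63.47601997 105.31723221 108.24304702
 109.13685309] jx [581.82842304 582.8501113  603.4417432  631.40376925 634.49595971]
rec jy raw [-178.22423318 -175.53971056 -173.55305242 -134.43191559 -133.77655716
 -133.38027745] jx [569.71972991 571.22941175 604.43138282 632.03440935 635.20066832]
ear (((576.9952392578125, -96.14093017578125), (23.922168731689453, 13.096992492675781), 5.109563827514648), 216)
```

```bash
cat >> h.py <<'E'
O=np.array([617,132.8]);TH=7.2;a_=np.radians(TH)
EX=np.array([np.cos(a_),np.sin(a_)]);EY=np.array([-np.sin(a_),np.cos(a_)])
def jig(p): d=np.asarray(p)[:2]-O; return np.round([d@EX,d@EY],1)
def prism(n="top",P=None,zlo=33,zhi=46,roi=(-230,8,-230,140)):
    im=get_image(n)
    P=cloud(im); d=P[...,:2]-O; jx=d@EX; jy=d@EY; z=P[...,2]
    c=im["color"].astype(int); 
    m=(z>zlo)&(z<zhi)&(jx>roi[0])&(jx<roi[1])&(jy>roi[2])&(jy<roi[3])&(c.min(-1)>60)
    nl,L,st,_=cv2.connectedComponentsWithStats(m.astype(np.uint8)); k=1+np.argmax(st[1:,4]); m=L==k
    r=cv2.minAreaRect(np.float32(np.c_[jx[m],jy[m]]))
    b=cv2.boxPoints(r); (w,h),a=r[1],r[2]
    phi=(a if w<h else a-90)
    print(n,"prism c",np.round(r[0],1),"size",np.round(r[1],1),"phi",round(phi,1),"n",int(m.sum()))
    return im,P,b
def tcp():
    s=sense();print("t",s["clock"],"tcp jig",jig(s["eef_pos"]),"z",round(s["eef_pos"][2],1),"yaw-jig",round((s["tcp_rot"][2]-180-TH+180)%360-180,1),"F",np.round(s["contact_force"],1),"open",round(s["grip_width"],2))
E
python3 -m inch '[[[0.133,0.021,0.12,-0.0115],[0.133,0.021,0.12,-0.0115],[0.133,0.021,0.12,-0.0115],[0.133,0.021,0.12,-0.0115],[0.133,0.021,0.12,-0.0115],[0.133,0.021,0.12,-0.0115]]]' >/dev/null
python3 -m inch '[[[0,0,0.149,0],[0,0,0.149,0],[0,0,0.149,0],[0,0,0.149,0],[0,0,0.149,0]]]'
python3 -c "
from h import *
tcp();prism('top');prism('scene')"
```

```text
clock: 4.62
eef_pos: [420.7, 61.2, 8.1]
tcp_rot: [179.9, -0.5, -172.8]
contact_force: [-0.7, 0.2, -0.1]
grip_width: 0.001
finger_force: 0.0
t 4.6167 tcp jig [-203.7  -46.4] z 8.1 yaw-jig -0.0 F [-0.7  0.2 -0.1] open 0.0
top prism c [-128.2   70.2] size [53.2 39.9] phi -12.8 n 307
scene prism c [-155.4  -56.8] size [44.9 24.7] phi -71.0 n 64
```

```bash
python3 -m inch '[[[-0.004,0,0,0],[-0.008,0,0,0],[-0.012,0,0,0],[-0.016,0,0,0],[-0.02,0,0,0],[-0.024,0,0,0],[-0.028,0,0,0],[-0.032,0,0,0]]]'
python3 -m inch '[[[-0.004,0,0,0],[-0.008,0,0,0],[-0.012,0,0,0],[-0.016,0,0,0],[-0.02,0,0,0],[-0.024,0,0,0],[-0.028,0,0,0],[-0.032,0,0,0]]]'
python3 - <<'E'
from h import *
tcp()
for n in("top","scene","wrist"): im,P,b=prism(n)
save(im,"w3.png")
E
```

```text
clock: 5.38
eef_pos: [456.6, 65.3, 12.2]
tcp_rot: [-180.0, -0.0, -172.8]
contact_force: [-1.8, -2.3, 0.6]
grip_width: -0.002
finger_force: 0.8
clock: 6.05
eef_pos: [488.5, 69.5, 12.2]
tcp_rot: [180.0, -0.0, -172.8]
contact_force: [-1.9, -0.5, -0.9]
grip_width: -0.0
finger_force: 0.5
t 6.05 tcp jig [-135.4  -46.7] z 12.2 yaw-jig 0.0 F [-1.9 -0.5 -0.9] open -0.0
top prism c [-132.3   78.7] size [40.1 46.3] phi 13.0 n 243
scene prism c [-125.9   44.4] size [ 43.8 116.5] phi 14.6 n 215
wrist prism c [-106.2  -47.2] size [ 5.8 17.4] phi 89.0 n 320
```

View pics/w3.png

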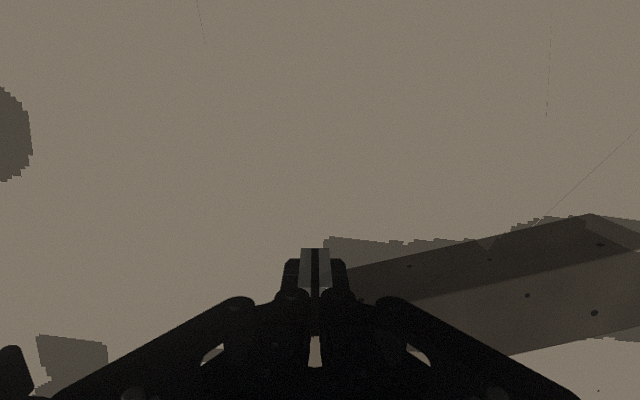

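The wrist view shows the prism turned positively, with its front face running from (350,280) up to (590,215). A little more push, then I back off to look.

```bash
python3 -m inch '[[[-0.004,0,0,0],[-0.008,0,0,0],[-0.012,0,0,0],[-0.012,0,0,0],[0.02,0,0,0],[0.05,0,-0.03,0],[0.05,-0.03,-0.07,0],[0.05,-0.06,-0.1,0]]]'
python3 -m inch '[[[0,-0.04,-0.03,0],[0,-0.08,-0.06,0],[0,-0.12,-0.09,0],[0,-0.12,-0.09,0]]]'
python3 - <<'E'
from h import *
tcp()
for n in("top","scene"): im,P,b=prism(n)
E
```

```text
clock: 6.87
eef_pos: [441.9, 11.1, 104.4]
tcp_rot: [179.9, -0.2, -172.6]
contact_force: [2.2, -0.3, 1.3]
grip_width: 0.0
finger_force: 0.0
clock: 7.2
eef_pos: [462.1, -112.6, 199.1]
tcp_rot: [-179.8, 0.3, -172.9]
contact_force: [0.2, -0.4, 1.3]
grip_width: 0.002
finger_force: 0.0
t 7.2 tcp jig [-184.4 -224.1] z 199.1 yaw-jig -0.1 F [ 0.2 -0.4  1.3] open 0.0
top prism c [-114.1   24.2] size [ 40.5 159.2] phi 20.4 n 936
scene prism c [-114.1   21.2] size [ 47.7 161.5] phi 19.9 n 443
```

```bash
python3 -m inch '[[[-0.031,0.236,0,-0.352],[-0.031,0.236,0,-0.352],[-0.031,0.236,0,-0.352],[-0.031,0.236,0,-0.352],[-0.031,0.236,0,-0.352],[-0.031,0.236,0,-0.352],[-0.031,0.236,0,-0.352]]]' 0.06 >/dev/null
python3 -m inch '[[[0,0,0.194,0],[0,0,0.194,0],[0,0,0.194,0],[0,0,0.194,0],[0,0,0.194,0],[0,0,0.194,0]]]'
python3 -m inch '[[[-0.005,0,0,0],[-0.01,0,0,0],[-0.013,0,0,0],[-0.016,0,0,0],[-0.019,0,0,0],[-0.022,0,0,0],[-0.025,0,0,0],[-0.028,0,0,0]]]'
python3 - <<'E'
from h import *
tcp()
for n in("top","scene"): im,P,b=prism(n)
E
```

```text
clock: 8.38
eef_pos: [459.3, 128.9, -2.2]
tcp_rot: [179.9, -0.2, -152.6]
contact_force: [0.1, -0.8, 0.5]
grip_width: 0.702
finger_force: 0.0
clock: 9.05
eef_pos: [486.3, 141.9, 1.3]
tcp_rot: [180.0, -0.0, -152.6]
contact_force: [-2.3, -0.6, -2.3]
grip_width: 0.705
finger_force: 0.9
t 9.05 tcp jig [-128.5   25.5] z 1.3 yaw-jig 20.2 F [-2.3 -0.6 -2.3] open 0.7
top prism c [-79.  -19.2] size [39.6 55.6] phi 20.2 n 259
scene prism c [-80.3 -26.8] size [47.5 49.9] phi 29.0 n 132
```

```bash
python3 -m inch '[[[-0.003,0,-0.004,0],[-0.006,0,-0.004,0],[-0.008,0,-0.004,0],[-0.01,0,-0.004,0],[-0.01,0,-0.004,0],[0.02,0,-0.01,0],[0.04,0,-0.03,0],[0.04,0,-0.03,0]]]'
python3 -m inch '[[[0,0.03,-0.02,0],[0,0.06,-0.04,0],[0,0.09,-0.07,0],[0,0.12,-0.09,0],[0,0.14,-0.1,0],[0,0.14,-0.1,0],[0,0.14,-0.1,0]]]' 0
python3 - <<'E'
from h import *
tcp()
for n in("top","scene"): im,P,b=prism(n)
E
```

```text
clock: 9.82
eef_pos: [450.3, 123.0, 33.7]
tcp_rot: [-180.0, 0.1, -152.7]
contact_force: [1.6, 1.3, -0.2]
grip_width: 0.701
finger_force: 0.0
clock: 10.4
eef_pos: [387.7, 249.4, 132.9]
tcp_rot: [-180.0, 0.3, -152.5]
contact_force: [-0.3, -0.3, -0.9]
grip_width: -0.001
finger_force: 0.0
t 10.4 tcp jig [-212.9  144.4] z 132.9 yaw-jig 20.3 F [-0.3 -0.3 -0.9] open -0.0
top prism c [-86.5  33.4] size [ 41.1 159.5] phi 20.1 n 930
scene prism c [-87.   31.6] size [ 95.7 160.3] phi 40.5 n 481
```

```bash
python3 -m inch '[[[-0.04,-0.02,0,0],[-0.08,-0.041,0,0],[-0.0805,-0.041,0.04,0],[-0.0805,-0.041,0.08,0],[-0.0805,-0.041,0.12,0],[-0.0805,-0.041,0.12,0],[-0.0805,-0.041,0.12,0]]]' 
python3 -m inch '[[[0,-0.005,0,0],[0,-0.01,0,0],[0,-0.014,0,0],[0,-0.018,0,0],[0,-0.022,0,0],[0,-0.026,0,0],[0.001,-0.03,0,0],[0.001,-0.034,0,0]]]'
python3 -m inch '[[[0,-0.004,0,0],[0,-0.008,0,0],[0,-0.012,0,0],[0,-0.016,0,0],[0,-0.02,0,0],[0,-0.024,0,0],[0.001,-0.028,0,0],[0.001,-0.032,0,0]]]'
python3 - <<'E'
from h import *
tcp()
for n in("top","scene"):
    im,P,b=prism(n)
    print(np.round(b,1).tolist())
    save(im,"p4"+n+".png")
E
```

```text
clock: 11.08
eef_pos: [474.2, 246.1, 7.9]
tcp_rot: [180.0, -0.4, -152.8]
contact_force: [0.1, 0.6, -0.0]
grip_width: -0.002
finger_force: 0.0
clock: 11.75
eef_pos: [491.8, 217.7, 12.0]
tcp_rot: [180.0, 0.0, -152.6]
contact_force: [-1.7, 3.7, 2.2]
grip_width: 0.002
finger_force: 1.8
clock: 12.42
eef_pos: [505.2, 188.4, 11.3]
tcp_rot: [180.0, -0.0, -152.6]
contact_force: [-1.7, 3.0, 1.4]
grip_width: -0.002
finger_force: 1.7
t 12.4167 tcp jig [-103.9   69.2] z 11.3 yaw-jig 20.2 F [-1.7  3.   1.4] open -0.0
top prism c [-70.  -18.7] size [ 40.3 159.1] phi 21.2 n 742
[[-117.5999984741211, 48.20000076293945], [-60.099998474121094, -100.19999694824219], [-22.5, -85.5999984741211], [-80.0, 62.70000076293945]]
scene prism c [-70.5  -7.9] size [165.1  99. ] phi -2.4 n 490
[[-123.4000015258789, -88.30000305175781], [-24.5, -92.4000015258789], [-17.5, 72.5], [-116.5, 76.69999694824219]]
```

```bash
python3 -m inch '[[[0,-0.004,0,0],[0,-0.008,0,0],[0,-0.012,0,0],[0.001,-0.016,0,0],[0.001,-0.02,0,0],[0.001,-0.024,0,0],[0.001,-0.028,0,0],[0.001,-0.032,0,0]]]'
python3 -m inch '[[[0,-0.004,0,0],[0,-0.008,0,0],[0,-0.012,0,0],[0.001,-0.016,0,0],[0.001,-0.019,0,0],[0.001,-0.022,0,0],[0.001,-0.024,0,0],[0.001,-0.024,0,0]]]'
python3 - <<'E'
from h import *
tcp()
for n in("top","scene"):
    im,P,b=prism(n)
    print(np.round(b,1).tolist())
    save(im,"p5"+n+".png")
c=cv2.resize(cv2.imread("pics/p5top.png")[110:230,220:420],None,fx=4,fy=4);cv2.imwrite("pics/p5c.png",c)
E
```

```text
clock: 13.18
eef_pos: [519.1, 159.5, 11.2]
tcp_rot: [-180.0, -0.0, -152.6]
contact_force: [-1.0, 1.8, -0.1]
grip_width: 0.001
finger_force: 1.2
clock: 13.85
eef_pos: [529.6, 137.5, 11.4]
tcp_rot: [-179.9, -0.0, -152.7]
contact_force: [-0.2, 0.9, -0.9]
grip_width: -0.002
finger_force: 0.2
t 13.85 tcp jig [-86.2  15.6] z 11.4 yaw-jig 20.1 F [-0.2  0.9 -0.9] open -0.0
top prism c [-58.2 -58.4] size [ 40.8 124.3] phi 20.7 n 499
[[-99.30000305175781, -7.400000095367432], [-55.400001525878906, -123.80000305175781], [-17.200000762939453, -109.4000015258789], [-61.099998474121094, 7.0]]
scene prism c [-70.6 -34.7] size [ 44.5 129.7] phi 21.5 n 312
[[-115.0999984741211, 17.399999618530273], [-67.5, -103.30000305175781], [-26.100000381469727, -86.9000015258789], [-73.69999694824219, 33.79999923706055]]
```

View pics/p5c.png

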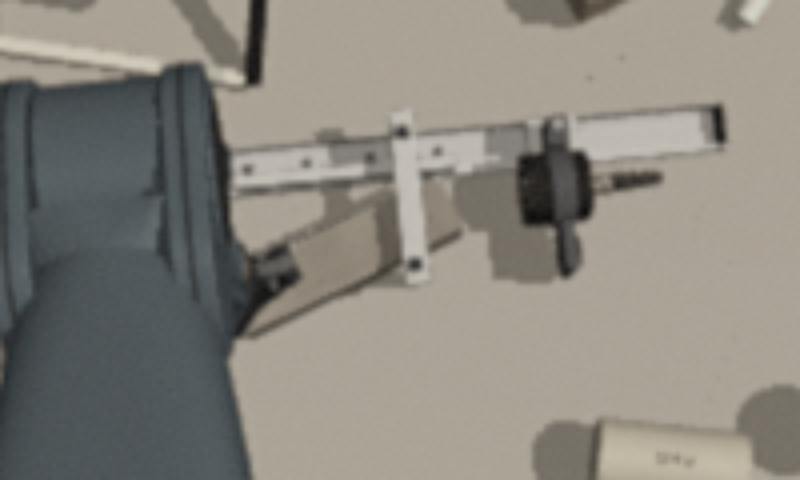

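The prism's right end is now under the bridge at crop (430,210), inside the post (415,265) with free gap; the fingers sit at its left end (275,265).

```bash
python3 -m inch '[[[0,-0.003,0,0],[0.001,-0.006,0,0],[0.001,-0.009,0,0],[0.001,-0.012,0,0],[0.002,-0.015,0,0],[0.002,-0.018,0,0],[0.002,-0.02,0,0],[0.002,-0.02,0,0]]]'
python3 - <<'E'
from h import *
tcp()
for n in("top","scene"):
    im,P,b=prism(n)
    print(np.round(b,1).tolist())
E
```

```text
clock: 14.62
eef_pos: [537.1, 119.1, 11.7]
tcp_rot: [-180.0, 0.0, -152.7]
contact_force: [-0.2, 2.4, 1.1]
grip_width: 0.0
finger_force: 1.1
t 14.6167 tcp jig [-81.   -3.6] z 11.7 yaw-jig 20.1 F [-0.2  2.4  1.1] open 0.0
top prism c [-57.3 -67.2] size [ 39.6 104.8] phi 21.8 n 367
[[-95.19999694824219, -26.0], [-56.29999923706055, -123.19999694824219], [-19.5, -108.5], [-58.400001525878906, -11.199999809265137]]
scene prism c [-58.1 -84.6] size [ 75.  188.6] phi 31.8 n 478
[[-139.60000610351562, -24.200000762939453], [-40.20000076293945, -184.5], [23.5, -145.0], [-75.9000015258789, 15.300000190734863]]
```

```bash
python3 -m inch '[[[0,0.01,0,0],[0,0.02,0,0],[0,0.02,-0.035,0],[0,0.02,-0.06,0],[0.03,-0.01,-0.06,0.117],[0.048,-0.032,-0.06,0.234],[0.048,-0.032,-0.06,0.351],[0.048,-0.032,-0.06,0.351]]]' 
python3 -m inch '[[[0,0,0.03,0],[0,0,0.055,0],[0,0,0.059,0],[0,0,0.059,0],[0,0,0.059,0]]]'
python3 -c "
from h import *
tcp();prism('top');prism('scene')"
```

```text
clock: 15.38
eef_pos: [508.2, 68.3, 71.5]
tcp_rot: [-180.0, 0.0, -173.0]
contact_force: [-0.0, 0.1, -0.7]
grip_width: -0.001
finger_force: 0.0
clock: 15.8
eef_pos: [508.7, 69.7, 12.7]
tcp_rot: [-180.0, -0.0, -172.6]
contact_force: [0.2, 0.1, 1.2]
grip_width: 0.001
finger_force: 0.0
t 15.8 tcp jig [-115.4  -49. ] z 12.7 yaw-jig 0.2 F [0.2 0.1 1.2] open 0.0
top prism c [ -20.4 -143.3] size [56.1 44.8] phi -73.0 n 252
scene prism c [ -44.6 -106.4] size [ 73.2 137.4] phi 36.2 n 356
```

```bash
python3 -m inch '[[[-0.005,0,0,0],[-0.01,0,0,0],[-0.014,0,0,0],[-0.018,0,0,0],[-0.022,0,0,0],[-0.026,0,0,0],[-0.03,0,0,0],[-0.034,0,0,0]]]'
python3 - <<'E'
from h import *
tcp()
for n in("top","scene"):
    im,P,b=prism(n); save(im,"p6"+n+".png")
    d=P[...,:2]-O;jx=d@EX;jy=d@EY;z=P[...,2]
    for y0 in(-10,-25,-40,-85,-100,-135,-150,-160,-170):
        q=(abs(jy-y0)<3)&(z>35)&(z<45)&(jx>-130)&(jx<-1)
        if q.sum()>2: print(y0,q.sum(),np.round([jx[q].min(),jx[q].max()],1))
c=cv2.resize(cv2.imread("pics/p6scene.png")[140:260,270:430],None,fx=5,fy=5,interpolation=cv2.INTER_CUBIC);cv2.imwrite("pics/p6c.png",c)
E
```

```text
clock: 16.57
eef_pos: [542.4, 73.5, 12.1]
tcp_rot: [180.0, -0.1, -172.7]
contact_force: [-1.6, 0.9, -0.4]
grip_width: 0.001
finger_force: 0.8
t 16.5667 tcp jig [-81.4 -49.5] z 12.1 yaw-jig 0.1 F [-1.6  0.9 -0.4] open 0.0
top prism c [ -18.  -145.9] size [56.  47.3] phi -78.1 n 277
-100 24 [-57.6 -21.2]
-135 34 [-48.   -7.7]
-150 34 [-44.5  -6.4]
-160 32 [-43.5  -1.3]
-170 21 [-40.9  -5.3]
scene prism c [ -33.6 -143.4] size [80.1 65.1] phi -87.3 n 237
-85 16 [-63.6 -21.4]
-135 18 [-51.4  -7.2]
-150 16 [-43.3  -1.5]
-160 19 [-44.7  -2.9]
-170 19 [-44.3  -1.8]
```

View pics/p6c.png

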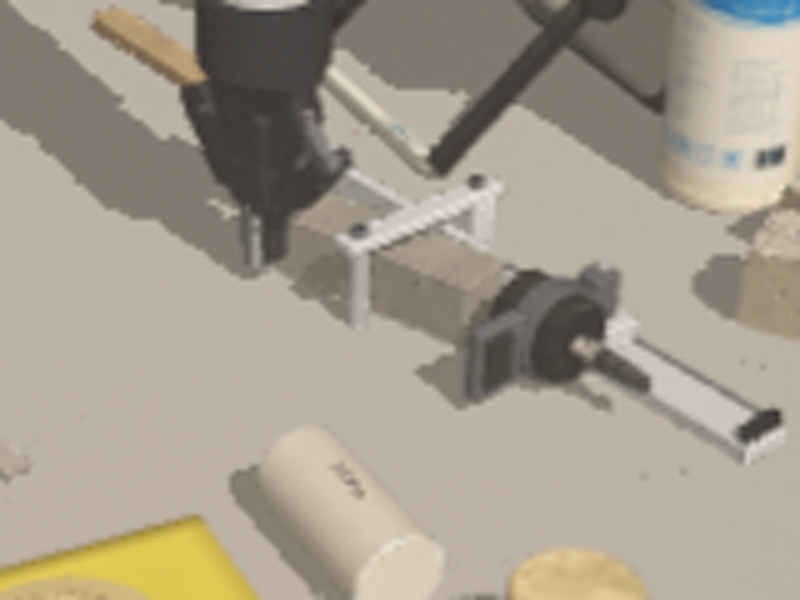

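The scene crop shows the prism flat under the bridge, inside the post, with its right end short of the receiver face at (490,300). I keep pushing its left end in.

```bash
python3 -m inch '[[[-0.004,0,0,0],[-0.008,0,0,0],[-0.012,0,0,0],[-0.016,0,0,0],[-0.019,0,0,0],[-0.022,0,0,0],[-0.024,0,0,0],[-0.024,0,0,0]]]'
python3 - <<'E'
from h import *
tcp()
for n in("top","scene"):
    im,P,b=prism(n)
    d=P[...,:2]-O;jx=d@EX;jy=d@EY;z=P[...,2]
    for y0 in(-85,-100,-135,-150,-160,-170):
        q=(abs(jy-y0)<3)&(z>35)&(z<45)&(jx>-130)&(jx<-1)
        if q.sum()>2: print(y0,q.sum(),np.round([jx[q].min(),jx[q].max()],1))
    q=(z>35)&(z<43)&(jx>-35)&(jx<-5)&(jy<-130);print("right end",jy[q].min())
E
```

```text
clock: 17.33
eef_pos: [567.2, 76.3, 12.6]
tcp_rot: [-180.0, 0.1, -172.7]
contact_force: [-0.6, 0.1, -0.1]
grip_width: 0.004
finger_force: 0.1
t 17.3333 tcp jig [-56.5 -49.8] z 12.6 yaw-jig 0.1 F [-0.6  0.1 -0.1] open 0.0
top prism c [ -17.4 -152.8] size [50.7 50.1] phi -88.2 n 298
-100 22 [-30.9  -3.4]
-135 35 [-43.1  -4.7]
-150 35 [-42.6  -3.3]
-160 30 [-42.2  -4.1]
-170 36 [-41.1  -2.5]
right end -533.0170170163849
scene prism c [ -20.8 -146.8] size [51.1 68.9] phi 1.5 n 223
-85 12 [-45.  -6.]
-135 20 [-44.2  -5.4]
-150 19 [-43.1  -6.7]
-160 15 [-42.4  -2.9]
-170 18 [-43.4  -4.5]
right end -284.4290746371111
```

```bash
python3 -m inch '[[[0.006,0,0,0],[0.012,0,0,0],[0.012,-0.008,0,0],[0.012,-0.016,0,0],[0.012,-0.016,0,0],[0.012,-0.016,0,0],[0.006,-0.016,0,0],[0.002,-0.016,0,0]]]' 0.04
python3 -m inch '[[[-0.002,0,0,0],[-0.004,0,0,0],[-0.006,0,0,0],[-0.008,0,0,0],[-0.009,0,0,0],[-0.01,0,0,0],[-0.01,0,0,0]]]'
python3 -m inch '[[[-0.001,0,0,0],[-0.002,0,0,0],[-0.003,0,0,0],[-0.003,0,0,0]]]'
```

```text
clock: 18.1
eef_pos: [567.1, 60.1, 12.8]
tcp_rot: [-180.0, 0.0, -172.8]
contact_force: [-1.5, 1.1, 2.5]
grip_width: 0.467
finger_force: 1.2
clock: 18.68
eef_pos: [574.1, 61.5, 12.3]
tcp_rot: [-180.0, -0.3, -172.8]
contact_force: [-8.4, 1.0, 7.8]
grip_width: 0.47
finger_force: 5.1
clock: 19.02
eef_pos: [574.2, 61.4, 12.3]
tcp_rot: [-180.0, -0.6, -172.8]
contact_force: [-14.4, -0.9, 13.0]
grip_width: 0.468
finger_force: 8.6
```

```bash
python3 -m inch '[[[0.012,0,0,0],[0.03,0,0,0],[0.03,0,-0.04,0],[0.03,0,-0.08,0],[0.03,0,-0.1,0],[0.021,-0.04,-0.1,0],[0.021,-0.08,-0.1,0],[0.021,-0.08,-0.1,0]]]'>/dev/null
python3 -m inch '[[[0,-0.04,0,0],[0,-0.08,0,0],[0,-0.11,0,0],[0,-0.11,0,0],[0,-0.11,0,0]]]' 0
python3 - <<'E'
from h import *
tcp()
for n in("top","scene"):
    im,P,b=prism(n); save(im,"p7"+n+".png")
    d=P[...,:2]-O;jx=d@EX;jy=d@EY;z=P[...,2]
    for y0 in(-15,-30,-60,-90,-105,-135,-150,-165):
        q=(abs(jy-y0)<4)&(z>37)&(z<44)&(jx>-70)&(jx<3)
        if q.sum()>2: print(y0,q.sum(),np.round([jx[q].min(),jx[q].max()],1))
    for x0 in(-35,-25,-15):
        q=(abs(jx-x0)<4)&(z>37)&(z<43)&(jy>-185)&(jy<5); print("ends",np.round([jy[q].min(),jy[q].max()],1))
    q=(z>30)&(abs(jx+66)<8)&(jy<-180)&(jy>-260);print("ear",np.round(np.percentile(jy[q],[0,5,50,95,100]),1) if q.sum() else 0)
c=cv2.resize(cv2.imread("pics/p7top.png")[110:230,220:420],None,fx=4,fy=4,interpolation=cv2.INTER_CUBIC);cv2.imwrite("pics/p7c.png",c)
E
```

```text
clock: 20.1
eef_pos: [582.8, -131.3, 111.6]
tcp_rot: [-180.0, 0.0, -172.9]
contact_force: [0.3, -0.3, -0.7]
grip_width: 0.001
finger_force: 0.0
t 20.1 tcp jig [ -67.  -257.7] z 111.6 yaw-jig -0.1 F [ 0.3 -0.3 -0.7] open 0.0
top prism c [-16.6 -58. ] size [106.7  48.9] phi -0.0 n 612
-15 3 [-29.1 -20.4]
-30 35 [-38.   1.]
-60 39 [-40.4   0. ]
-90 38 [-38.8   2.7]
-105 39 [-39.4  -2.7]
-135 40 [-40.3  -2. ]
-150 39 [-39.2  -0.7]
-165 37 [-40.9  -2.4]
ends [-177.5    0.9]
ends [-176.2  -18.6]
ends [-177.4  -19.3]
ear [-260.  -255.8 -223.9 -206.4 -196.4]
scene prism c [ -18.4 -144.9] size [71.6 48.2] phi -2.4 n 213
-30 16 [-39.5  -0.5]
-60 13 [-40.3  -2.4]
-90 6 [-40.8  -2.3]
-135 18 [-41.2  -4. ]
-150 23 [-41.6   0.4]
-165 21 [-41.7  -4.1]
ends [-179.     3.4]
ends [-179.6   -0. ]
ends [-179.8    0.7]
ear [-254.4 -248.3 -225.4 -207.9 -201.4]
```

View pics/p7c.png

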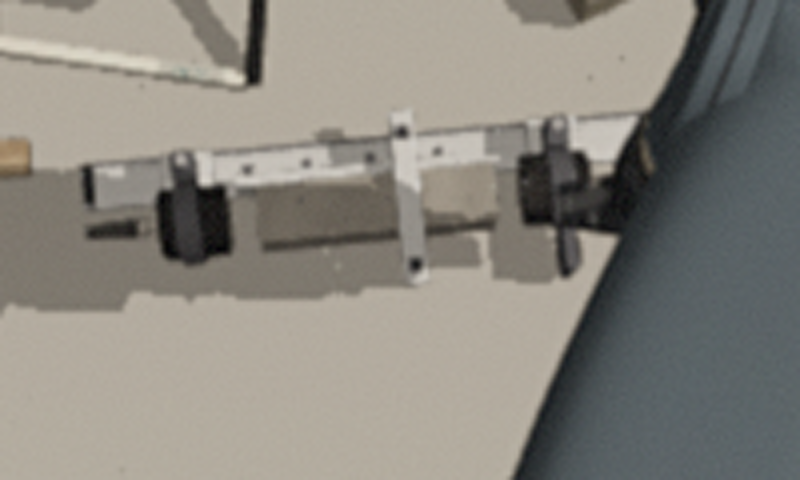

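The prism lies flat along the fence, with its left end at crop (260,215) about 18 mm short of the fixed face; the receiver will slide it home. Now the ear.

```bash
python3 -m inch '[[[0,0,0.04,0],[0,0,0.075,0],[0,0,0.096,0],[0,0,0.096,0],[0,0,0.096,0]]]'
python3 -m inch '[[[0,0.003,0,0],[0,0.006,0,0],[0,0.009,0,0],[0,0.012,0,0],[0,0.015,0,0],[0,0.018,0,0],[0,0.021,0,0],[0,0.024,0,0]]]'
python3 -m inch '[[[0,0.003,0,0],[0,0.006,0,0],[0,0.009,0,0],[0,0.011,0,0],[0,0.013,0,0],[0,0.015,0,0],[0,0.017,0,0],[0,0.019,0,0]]]'
python3 - <<'E'
from h import *
tcp()
im,P,b=prism("scene")
d=P[...,:2]-O;jx=d@EX;jy=d@EY;z=P[...,2]
for y0 in(-15,-30,-60,-90,-135,-150,-165):
        q=(abs(jy-y0)<4)&(z>37)&(z<44)&(jx>-70)&(jx<3)
        if q.sum()>2: print(y0,q.sum(),np.round([jx[q].min(),jx[q].max()],1))
E
```

```text
clock: 20.62
eef_pos: [580.9, -127.3, 14.8]
tcp_rot: [179.9, -0.2, -172.6]
contact_force: [-0.1, 0.2, -0.4]
grip_width: -0.004
finger_force: 0.0
clock: 21.28
eef_pos: [580.1, -105.8, 17.2]
tcp_rot: [-179.9, 0.1, -172.8]
contact_force: [0.4, -1.1, 1.1]
grip_width: -0.001
finger_force: 0.9
clock: 21.95
eef_pos: [577.2, -86.8, 16.5]
tcp_rot: [-180.0, 0.0, -172.8]
contact_force: [1.4, -3.7, 0.9]
grip_width: -0.0
finger_force: 2.1
t 21.95 tcp jig [ -67.  -212.9] z 16.5 yaw-jig 0.0 F [ 1.4 -3.7  0.9] open -0.0
scene prism c [-18.5 -43.8] size [95.7 49. ] phi -1.6 n 240
-15 11 [-40.1  -1.5]
-30 12 [-37.5  -1. ]
-60 14 [-43.4  -2.7]
-90 8 [-38.3 -16.6]
```

```bash
python3 -m inch '[[[0,0.001,0,0],[0,0.002,0,0],[0,0.003,0,0],[0,0.004,0,0],[0,0.005,0,0],[0,0.005,0,0]]]'
python3 -m inch '[[[0,0.001,0,0],[0,0.002,0,0],[0,0.002,0,0]]]'
python3 -m inch '[[[0,0.001,0,0],[0,0.001,0,0]]]'
python3 -m inch '[[[0,0.001,0,0],[0,0.001,0,0]]]'
python3 -c "
from h import *
tcp()"
```

```text
clock: 22.5
eef_pos: [576.5, -81.3, 16.5]
tcp_rot: [180.0, 0.0, -172.7]
contact_force: [2.4, -4.1, 0.5]
grip_width: -0.001
finger_force: 1.7
clock: 22.75
eef_pos: [576.2, -79.4, 16.5]
tcp_rot: [180.0, 0.0, -172.7]
contact_force: [2.9, -2.9, 1.0]
grip_width: -0.004
finger_force: 1.7
clock: 22.92
eef_pos: [576.1, -78.5, 16.5]
tcp_rot: [180.0, 0.0, -172.7]
contact_force: [2.9, -3.4, 0.1]
grip_width: -0.001
finger_force: 1.8
clock: 23.08
eef_pos: [576.0, -77.5, 16.5]
tcp_rot: [180.0, 0.0, -172.7]
contact_force: [2.2, -2.4, 0.3]
grip_width: 0.001
finger_force: 1.8
t 23.0833 tcp jig [ -67.  -203.5] z 16.5 yaw-jig 0.1 F [ 2.2 -2.4  0.3] open 0.0
```

```bash
for i in 1 2 3 4; do python3 -m inch '[[[0,0.001,0,0],[0,0.001,0,0]]]' | grep -E "eef|contact"; done
python3 -c "
from h import *
tcp()
im,P,b=prism('scene');save(im,'p8.png')
c=cv2.resize(cv2.imread('pics/p8.png')[140:260,270:430],None,fx=5,fy=5,interpolation=cv2.INTER_CUBIC);cv2.imwrite('pics/p8c.png',c)"
```

```text
eef_pos: [575.9, -77.1, 16.6]
contact_force: [1.6, -4.8, 1.0]
eef_pos: [575.9, -77.1, 16.6]
contact_force: [3.4, -6.4, -1.1]
eef_pos: [575.9, -77.2, 16.6]
contact_force: [3.3, -9.0, 0.3]
eef_pos: [575.9, -77.2, 16.7]
contact_force: [3.6, -11.6, -1.2]
t 23.75 tcp jig [ -67.  -203.2] z 16.7 yaw-jig -0.1 F [  3.6 -11.6  -1.2] open -0.0
scene prism c [-19.2 -43.3] size [95.7 48. ] phi -1.6 n 242
```

View pics/p8c.png

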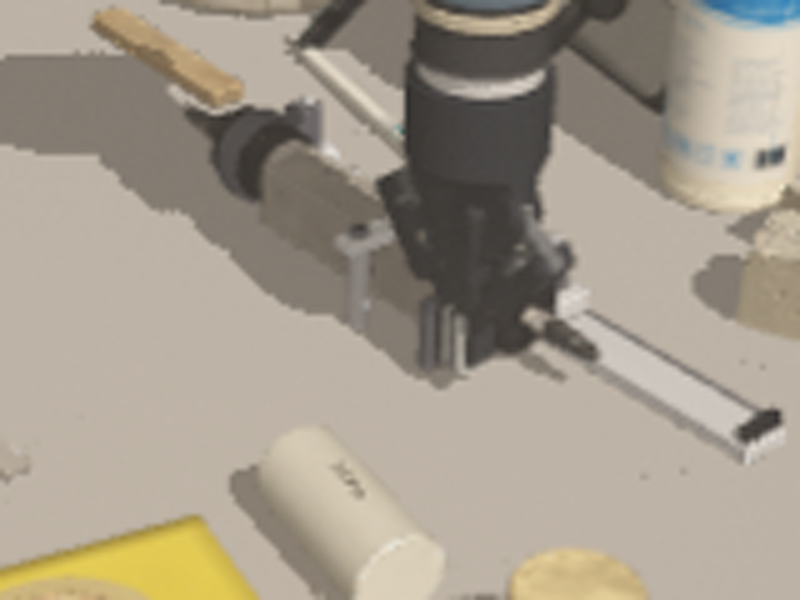

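Firm stop, with the prism against the fixed transducer at crop (265,170). I back the fingers off and check.

```bash
python3 -m inch '[[[0,-0.004,0,0],[0,-0.01,0,0],[0,-0.03,0,0],[0,-0.04,0,0],[0,-0.04,-0.04,0],[0,-0.04,-0.08,0],[0,-0.08,-0.1,0],[0.03,-0.11,-0.11,0]]]'
python3 -m inch '[[[0.04,-0.01,-0.01,0],[0.08,-0.02,-0.02,0],[0.12,-0.03,-0.03,0],[0.16,-0.04,-0.04,0],[0.16,-0.04,-0.04,0],[0.16,-0.04,-0.04,0]]]' >/dev/null
python3 - <<'E'
from h import *
tcp()
for n in("top","scene"):
    im,P,b=prism(n); save(im,"p9"+n+".png")
    d=P[...,:2]-O;jx=d@EX;jy=d@EY;z=P[...,2]
    for y0 in(-8,-15,-30,-60,-90,-105,-135,-150):
        q=(abs(jy-y0)<4)&(z>37)&(z<44)&(jx>-70)&(jx<3)
        if q.sum()>2: print(y0,q.sum(),np.round([jx[q].min(),jx[q].max()],1))
    q=(z>44)&(abs(jx+68)<8)&(jy<-170)&(jy>-260);print("ear",np.round(np.percentile(jy[q],[0,5,50,95,100]),1) if q.sum() else 0)
    if n=="top":
        for o in("calibration_rod","tamper","marker","gold_jar"): print(o,[(x["at"],round(x["p"],2)) for x in boxes_of(im,o)[:2]])
c=cv2.resize(cv2.imread("pics/p9top.png")[110:230,220:420],None,fx=4,fy=4,interpolation=cv2.INTER_CUBIC);cv2.imwrite("pics/p9c.png",c)
E
```

```text
clock: 24.47
eef_pos: [566.6, -183.6, 128.9]
tcp_rot: [-179.9, 0.5, -172.5]
contact_force: [0.6, -1.0, -1.1]
grip_width: 0.003
finger_force: 0.0
t 24.9667 tcp jig [-255.9 -346.9] z 166.1 yaw-jig -0.1 F [-0.2  0.9  0.1] open 0.0
top prism c [-16.3 -53.1] size [ 48.3 116.6] phi 0.1 n 710
-8 39 [-38.2   2.5]
-15 38 [-39.6  -0.4]
-30 41 [-40.5  -2.4]
-60 41 [-40.1  -0.5]
-90 36 [-38.8  -0.9]
-105 42 [-40.2  -1.4]
-135 36 [-40.7  -2.1]
-150 36 [-39.2  -0.5]
ear [-191.6 -190.9 -185.2 -180.8 -180.4]
calibration_rod [([222.2, 389.2], 0.91)]
tamper [([148.4, 203.1], 0.78)]
marker [([266.4, 211.1], 0.84), ([154.2, 346.2], 0.28)]
gold_jar [([215.3, 438.2], 0.83)]
scene prism c [ -54.9 -192.7] size [13.4 47.5] phi 76.8 n 43
-8 7 [-41.4 -28.2]
-15 4 [-41.1 -32.3]
ear [-195.4 -195.4 -195.4 -195.4 -195.4]
```

View pics/p9c.png

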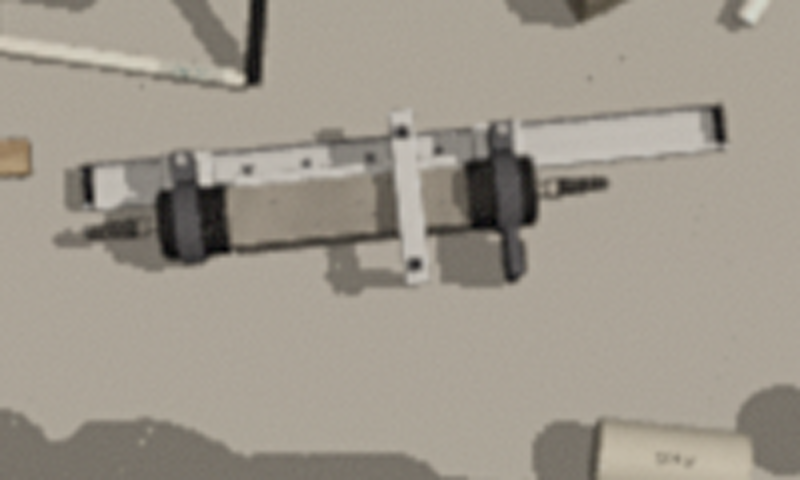

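The prism sits along the fence between the two faces (crop 230 to 468), with no gaps and the fingers clear. The bystanders haven't moved.

```bash
python3 -c "
from h import *
print(manip.sign_off())"
```

```text
the job is handed in; nothing more can be done
None
```

The job is handed in: the prism lies flat along the fence with both transducer faces touching its ends. The fingers are clear, the bystanders were not moved, and it took about 25 s of the 72 s.

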